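# Jack up the can infeed deck and hold it

### The arm

A 6-joint arm with a two-finger parallel gripper is mounted at the origin on a cart in front of the work surface, level with it; the furniture and walls round the work are solid. World frame = base frame: x ahead of the robot, y to its left, z up, the work surface at z = 0. Lengths are in m, angles in rad, forces in N, time in s.
With the tool pointing down it reaches from about 0.375 to 0.75 m from the base axis. Payload 9 kg.
Tool frame: the origin (TCP) lies at the very end of the fingers, on their centre line; the grasp point (between the pads) lies r.grip_depth behind it (r.grip_depth is the distance from the TCP to the grasp point, in m); y points along the fingers, x is the direction in which the jaws open and shut, and the axes are right-handed (so a half turn about y gives the same grasp; the last joint's range is limited). The gripper opens to 85 mm and grips with 20 to 120 N. Pads are 22 mm wide; open, the fingers measure 114 mm over their backs; the gripper's body (76 mm by 85 mm) begins 54 mm behind the grasp point. The pads swing forward as they close: fully open they stand 13 mm farther back than shut.
Start: joints at [-1.558, 0.104, 0.097, 1.564, 0, 1.353], TCP at [0.137, -0.584, 0.231] pointing down, gripper open.
Joint ranges: [-2.99, 2.99], [-0.84, 1.86], [-1.1, 1.16], [-1.84, 2.11], [-1.51, 1.56], [-3.14, 3.14]. Speed limits (rad/s): [2.22, 2.22, 2.57, 3.14, 3.14, 3.14].

### API

Orientations are given as a unit quaternion [w, x, y, z].
In Python, from cell import r gives the robot as it stands.
- The arm moves only by the tool arm_command, never from a script. Its argument "rows" is a list of rows, each a list of 3 entries, a list of its own where there are three numbers: the shift along the tool's x, y, z in mm, then the turn, a rotation vector about the tool's x, y, z in degrees, then the closure, from -1 (fully open) to 1 (shut). A call has 1 to 12 rows; each row is the pose to reach, as a shift and turn from the pose measured when the call began, along the tool's axes at that moment; what a row does not reach only later rows make up. A row lasts 1/12 s, in which the tool goes at most 41.7 mm and 7.16 degrees, less where a joint would pass 70% of its speed; a pose out of reach is approached as far as the arm can. A call with a gripper value outside its range is refused whole. The fingers move at their own pace and stop on an object; "squeeze" is the grip in N (left out, the last holds). Time passes only in rows, so rows that repeat a pose let the fingers close. It gives the time, the measured TCP pose, the force and the opening at its end, in the units of the state.
- r.sense(): the state, without advancing time (a new reading comes with each control period).
- r.capture(name): name is "scene" or "side" or "wrist"; returns the picture (400x640x3 uint8, red, green, blue); there is no depth.
- r.calibration(name): a dict with "vfov" (degrees; the focal length in pixels is half the picture's height over the tangent of half this angle, whatever the lens; pixels are square), "cx", "cy" (the principal point, pixels), "xyz" and "orientation" of the camera in the world; the wrist camera has in their place "tool_from_camera" (4x4, takes a point from camera to tool coordinates, whose origin is the TCP and whose axes are the tool frame's). Camera axes: x right, y down, z forward; pixel columns grow to the right and rows downward; lengths in m; the calibration is good to about 2 mm. A picture is of the moment at which its call begins: read the wrist's pose just before it. calibration takes no time and is no camera call.
- r.finish_job(): hands the job in, once; it reports no verdict.
The state is a dict: "clock": time; "qpos": joint angles; "qd": joint speeds; "effort": joint torques, N m; "ee_pos": TCP position; "tool_rot": TCP orientation; "force": force on the tool from outside, world axes, zero at the start; "moment": the same for the moment, N m; "width": finger opening in m.
Only numpy, scipy, OpenCV 4.12 (cv2) and the standard library are available. Lean on these libraries where they do the work, as an engineer would, in place of code of your own. Each camera call takes 0.05 s, during which the arm holds its last target.

### The job

The hinged can infeed deck has to be lifted off its rest post for adjustment. Bring up the small blue bench jack, handle still up, and push it home until its base is snug and square against both aluminium stops (the side fence and the end stop), so that its saddle stands under the yellow lift mark; then pump the red handle fully down so that the jack lifts the deck, and finish while still holding the handle down, touching only the jack. The cans on the deck must stay standing, and the tape roll and the date stamp are to be left alone.

Things in the scene. Friction and masses are not known exactly. Their poses are not given: they have to be found in the camera images.
- infeed: fixed frame under the can infeed deck. Origin on the table straight below the yellow lift mark: the place for the jack's origin. y axis from the mark to the deck's hinge (about world +y), x away from the robot. Lowered deck plate: underside 51, top 59 mm up; tongue 44 mm wide, y = -20 to 60 mm, then 104 mm wide to the hinge (y = 216 mm, 56 mm up); rails over its edges from y = 52 mm, top 90 mm
- stop_corner (a point): inner corner of the two aluminium stop bars, on the table, at x = +40, y = +30 mm in the infeed frame, same axes. The side fence runs along y with its face at x = 0 of this point, from 90 mm behind it (-y) to 20 mm beyond; the end stop runs along x with its face at y = 0, 96 mm towards -x. Both are 16 mm high; the deck's rest post stands on the end stop
- lift_pad (a point): the marked lift point: underside of the deck's tongue (51 mm up when lowered), a yellow pad 31 mm across, with a yellow disc 28 mm across above it on the top face
- deck (a joint): deck hinge, rad: 0 = lowered on its rest post, grows as the tongue end rises (0.08 is about 17 mm of lift at the mark); falls back by its weight
- jack: loose blue bench jack, 0.9 to 1.3 kg. Origin on its underside straight below the saddle; y axis forward, away from the handle. Base plate 80 mm wide (x = -40 to 40), 12 mm thick, y = -206 to 30 mm. Saddle: steel disc 29 mm across at x = y = 0, top 45 mm up with the handle up, 70 mm with it down. Slides with about 4 to 8 N; sideways pushes high up may tip it, a firm grip carries it
- jack_grip (a point): centre of the black rubber grip block on the jack's column: 36 mm in x, 22 mm in y, 44 mm high (78 to 122 mm up), at y = -55 mm in the jack's frame, same axes; pinch it from above across its 22 mm. The column below is 36 x 30 mm
- jack_paddle (a point): middle of the top face of the red handle paddle (34 mm wide, 56 mm long, 12 mm thick), pointing back along the jack's -y; in the jack's frame at y = -185, z = 103 mm with the handle up, at y = -194, z = 48 mm fully down
- jack_handle (a joint): jack handle hinge, rad; axis along the jack's x at y = -82, z = 58 mm in the jack's frame: 0 = up (paddle 0.36 rad above level), 0.5 = fully down, firm stop. Each rad lifts the saddle 50 mm. A spring and the load push it up: the paddle needs about 3 N at the top, 6 to 10 N at the bottom; it comes up when let go
- deck_can_0_center (a point): centre of a filled white can, 66 mm across, 122 mm high, standing loose on the deck about 90 mm from the lift mark towards the hinge; must stay standing
- deck_can_1_center (a point): centre of the second such can, about 165 mm from the lift mark
- tape_center (a point): centre of a tape roll, 101 mm across, 48 mm high, lying on the table; leave it alone
- stamp_center (a point): centre of a date stamp with red handle, 34 x 34 x 70 mm, standing on the table; leave it alone

How it is judged:
By the outcome, as a careful person would: the job done as asked, in the order asked, and still so for the second after the job is handed in, while the arm keeps its last pose, push and grip.
It also fails if it takes over 50 s, if anything falls off the work surface, if the arm or the gripper's body presses on something with over 40 N, if the wrist force passes 120 N, or if a joint passes its speed limit or range.

## Working session

There is one attempt and no reset: what is moved stays moved. The work goes in short steps, Python scripts to look and compute and a tool call to move; the robot and the scene stay as the last step left them, time stands still between calls to the robot, and variables do not carry over. Pictures are saved under pics/ and viewed, and the job is handed in when it is done.

Besides the shell and the picture viewer there is one more tool, called after "Emit:" as name([rows], argument=value, ...), one row to a line, values as JSON. arm_command: Moves the arm, as the interface text tells. Its arguments: {"type":"object","properties":{"rows":{"type":"array"},"squeeze":{"type":"number"}},"required":["rows"]}

```bash
ls; mkdir -p pics; python3 - <<'E'
from cell import r
import cv2
print(r.sense(), r.grip_depth)
for n in("scene","side","wrist"):
    im=r.capture(n); cv2.imwrite(f"pics/{n}0.png",im[:,:,::-1]); print(n,r.calibration(n))
E
```

```text
pics
{'clock': 0.0, 'qpos': array([-1.55766037e+00,  1.04680877e-01,  9.64470603e-02,  1.56388527e+00,
        4.85594931e-06,  1.35311105e+00]), 'qd': array([ 7.24859303e-04,  1.67209301e-03,  1.25274097e-03, -9.90829466e-05,
        7.30395704e-04,  4.67486580e-04]), 'effort': array([-3.11532465e-03, -5.56930304e+01,  5.03652370e+01,  1.70945388e-02,
       -3.57825356e-04,  1.61892046e-05]), 'ee_pos': array([ 0.13728109, -0.58374123,  0.23052088]), 'tool_rot': array([ 0.55461477, -0.55388715,  0.43939027, -0.43880254]), 'force': array([-0.07302615, -0.2484026 ,  1.01387647]), 'moment': array([-0.02989906,  0.01499428,  0.00761351]), 'width': 0.08545180397956766} 0.0187
scene {'vfov': 45.16561174229081, 'cx': 313.7255175337524, 'cy': 201.84478299707942, 'xyz': array([-0.50774779, -0.50830016,  0.61593787]), 'orientation': array([-0.46410173,  0.70439967, -0.45649708,  0.28291536])}
side {'vfov': 56.91464573633386, 'cx': 318.4375940646447, 'cy': 191.71795359536114, 'xyz': array([0.61002758, 0.89357092, 0.58423688]), 'orientation': array([-0.01194983,  0.04489293,  0.85935031, -0.50927289])}
wrist {'vfov': 69.65442699229295, 'cx': 323.12526679200346, 'cy': 198.8094692306008, 'tool_from_camera': array([[ 9.99999947e-01,  3.11777814e-04,  9.82007771e-05,
        -1.30889288e-03],
       [ 7.98275821e-06, -3.23624440e-01,  9.46185617e-01,
        -1.43162847e-01],
       [ 3.26779855e-04, -9.46185566e-01, -3.23624425e-01,
         8.25204377e-02],
       [ 0.00000000e+00,  0.00000000e+00,  0.00000000e+00,
         1.00000000e+00]])}
```

View pics/scene0.png

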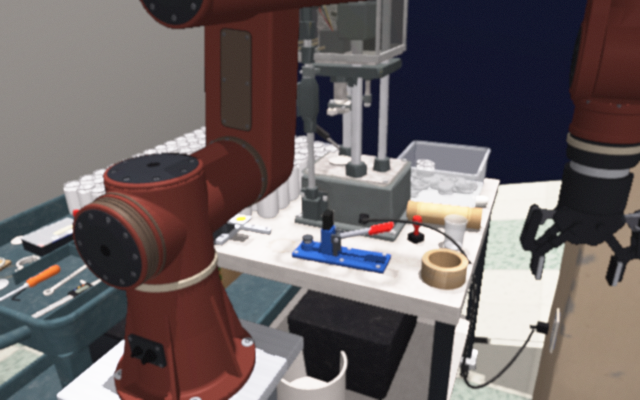

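View pics/side0.png

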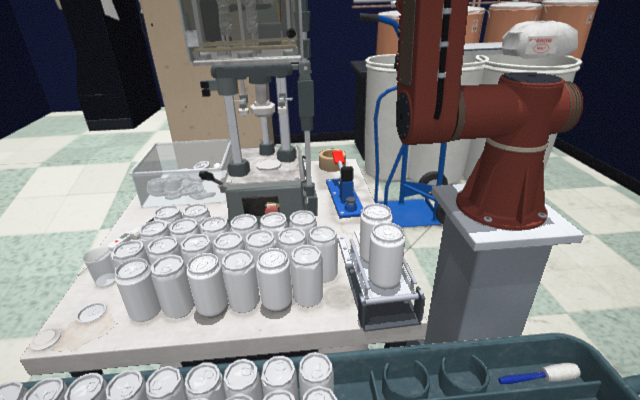

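View pics/wrist0.png

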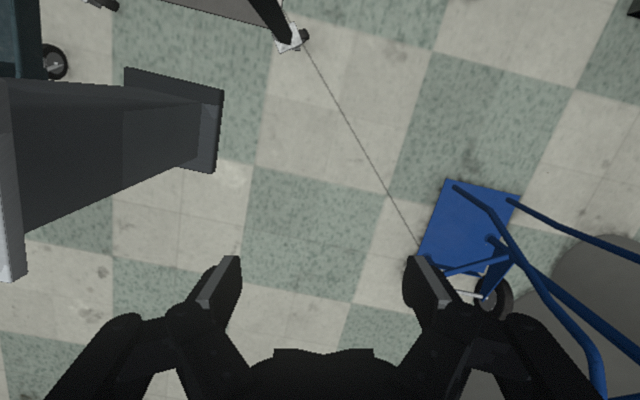

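The scene view shows the jack base around (293–390, 240–270), the handle at (380,228), the tape at (443,267) and the stamp at (416,230). The yellow mark is near (240,222), partly behind the arm. I'll zoom in on these.

```bash
cat > h.py <<'E'
import numpy as np, cv2
from scipy.spatial.transform import Rotation as R
from cell import r
def q(w): return R.from_quat([w[1],w[2],w[3],w[0]])
def cam(name,s=None):
    c=r.calibration(name); f=200/np.tan(np.radians(c["vfov"])/2)
    if name=="wrist":
        s=s or r.sense(); T=np.eye(4);T[:3,:3]=q(s["tool_rot"]).as_matrix();T[:3,3]=s["ee_pos"]
        T=T@np.array(c["tool_from_camera"]); Rm,t=T[:3,:3],T[:3,3]
    else: Rm,t=q(c["orientation"]).as_matrix(),np.array(c["xyz"])
    return f,c["cx"],c["cy"],Rm,t
def px2(C,u,v,z):
    f,cx,cy,Rm,t=C; d=Rm@np.array([(u-cx)/f,(v-cy)/f,1]); return t+d*(z-t[2])/d[2]
def proj(C,P):
    f,cx,cy,Rm,t=C; p=(np.atleast_2d(P)-t)@Rm; return np.c_[f*p[:,0]/p[:,2]+cx,f*p[:,1]/p[:,2]+cy]
E
python3 - <<'E'
import cv2
a=cv2.imread("pics/scene0.png")[190:300,205:485]; cv2.imwrite("pics/c1.png",cv2.resize(a,None,fx=2.85,fy=2.85,interpolation=cv2.INTER_CUBIC))
a=cv2.imread("pics/side0.png")[140:340,300:440]; cv2.imwrite("pics/c2.png",cv2.resize(a,None,fx=3,fy=3,interpolation=cv2.INTER_CUBIC))
from h import *
S=cam("scene");D=cam("side")
for n,C,u,v,z in [("base nearL",S,293,256,.0),("base nearR",S,388,270,0),("base farR",S,390,255,.012),("tape",S,443,267,.024),("stamp",S,416,240,0),("mark",S,240,220,.059)]: print(n,px2(C,u,v,z).round(3))
E
```

```text
base nearL [ 0.41  -0.005  0.   ]
base nearR [ 0.439 -0.242  0.   ]
base farR [ 0.488 -0.232  0.012]
tape [ 0.463 -0.364  0.024]
stamp [ 0.608 -0.267  0.   ]
mark [0.433 0.161 0.059]
```

View pics/c1.png

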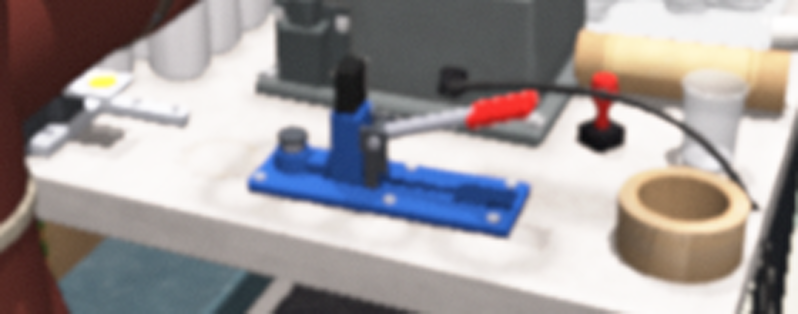

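View pics/c2.png

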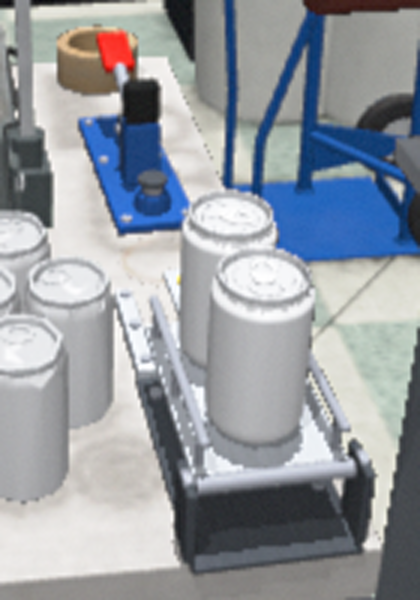

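```bash
cat >> h.py <<'E'
def toolrot(yaw,sgn=1):
    # jack forward dir for yaw (ccw from world +y); tool x = sgn*forward, tool y = down
    fwd=np.array([-np.sin(yaw),np.cos(yaw),0]); x=sgn*fwd; y=np.array([0,0,-1.]); return R.from_matrix(np.c_[x,y,np.cross(x,y)])
def plan(pos,rot,s=None):
    s=s or r.sense(); R0=q(s["tool_rot"])
    print("shift mm",(R0.inv().apply(np.array(pos)-s["ee_pos"])*1e3).round(1),"turn deg",np.degrees((R0.inv()*rot).as_rotvec()).round(2))
E
python3 - <<'E'
from h import *
s=r.sense(); print(q(s["tool_rot"]).as_matrix().round(3))
for sg in(1,-1): plan([.45,-.05,.235],toolrot(np.radians(7),sg))
S=cam("scene"); print(px2(S,295.5,221,0))
E
```

```text
[[ 0.229  0.     0.973]
 [-0.973  0.001  0.229]
 [-0.001 -1.     0.   ]]
shift mm [-448.2   -3.7  426.6] turn deg [-8.0000e-02 -1.7378e+02  2.0000e-02]
shift mm [-448.2   -3.7  426.6] turn deg [-0.01  6.22 -0.06]
[0.58842451 0.07890484 0.        ]
```

Emit:
arm_command([
  [[-20,-10,25],[0,0,0],-1],
  [[-60,-20,60],[0,0,0],-1],
  [[-95,-20,90],[0,0,0],-1],
])

```text
clock: 0.4
ee_pos: [0.1956, -0.4849, 0.2505]
tool_rot: [0.554, -0.554, 0.44, -0.439]
force: [2.1, 0.8, 1.1]
width: 0.0851
```

```bash
python3 - <<'E'
from h import *
s=r.sense(); print(s["qpos"].round(3),s["ee_pos"].round(3),s["clock"])
E
```

```text
[-1.438 -0.125 -0.095  1.601  0.     1.474] [ 0.196 -0.485  0.251] 0.4
```

```bash
python3 - <<'E'
from h import *
plan([.34,-.28,.25],toolrot(np.radians(97),-1))
E
```

```text
shift mm [-166.7    0.7  187.2] turn deg [-5.000e-02 -8.386e+01 -2.000e-02]
```

Emit:
arm_command([
  [[-14,0,16],[0,-7,0],-1],
  [[-28,0,32],[0,-14,0],-1],
  [[-42,0,47],[0,-21,0],-1],
  [[-56,0,63],[0,-28,0],-1],
  [[-70,0,78],[0,-35,0],-1],
  [[-84,0,94],[0,-42,0],-1],
  [[-98,0,110],[0,-49,0],-1],
  [[-112,0,126],[0,-56,0],-1],
  [[-126,0,141],[0,-63,0],-1],
  [[-140,0,157],[0,-70,0],-1],
  [[-154,0,172],[0,-77,0],-1],
  [[-167,0,187],[0,-84,0],-1],
])

```text
clock: 1.4
ee_pos: [0.3402, -0.2787, 0.2506]
tool_rot: [0.706, -0.705, -0.046, 0.046]
force: [-0.3, -0.5, 0.3]
width: 0.085
```

```bash
python3 - <<'E'
from h import *
print(r.sense()["qpos"].round(3))
plan([.44,-.03,.29],toolrot(np.radians(7),1))
E
```

```text
[-9.860e-01 -3.820e-01 -3.120e-01  1.641e+00  1.000e-03  4.540e-01]
shift mm [131.4 -39.2 233.6] turn deg [-4.000e-02 -8.951e+01  5.000e-02]
```

Emit:
arm_command([
  [[10,-3,18],[0,-7,0],-1],
  [[20,-6,36],[0,-14,0],-1],
  [[30,-9,54],[0,-21,0],-1],
  [[40,-12,72],[0,-28,0],-1],
  [[50,-15,90],[0,-35,0],-1],
  [[60,-18,108],[0,-42,0],-1],
  [[70,-21,126],[0,-49,0],-1],
  [[80,-24,144],[0,-56,0],-1],
  [[90,-27,162],[0,-63,0],-1],
  [[104,-31,186],[0,-70,0],-1],
  [[118,-35,210],[0,-77,0],-1],
  [[131,-39,234],[0,-84,0],-1],
])

```text
clock: 2.4
ee_pos: [0.4398, -0.0283, 0.2898]
tool_rot: [-0.492, 0.492, 0.508, -0.508]
force: [-0.0, -0.2, 0.3]
width: 0.0858
```

```bash
python3 - <<'E'
from h import *
s=r.sense(); print(s["qpos"].round(3),s["ee_pos"],s["qd"].round(3))
np.save("s1.npy",s,allow_pickle=True)
cv2.imwrite("pics/w1.png",r.capture("wrist")[:,:,::-1])
E
```

```text
[-3.640e-01 -3.570e-01 -2.210e-01  1.707e+00  1.000e-03 -3.950e-01] [ 0.43977237 -0.0283356   0.28984615] [ 0.785  0.303  0.325  0.021  0.001 -0.679]
```

View pics/w1.png

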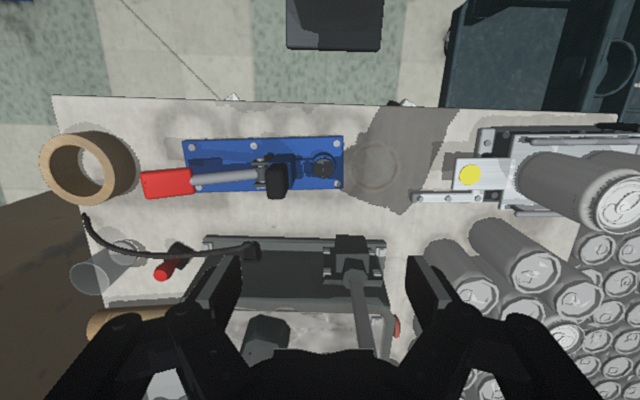

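The wrist view shows the whole layout. The jack base corners are about (183,140), (342,136), (342,189) and (185,192), and the saddle is at (321,167). The yellow disc is at (469,174), and the stops' L is near (485,195). The tape and stamp are to the left. I'll take a settled picture and zoom in.

```bash
python3 - <<'E'
from h import *
r.capture("scene");
s=r.sense(); print(s["ee_pos"],abs(s["qd"]).max().round(3))
np.save("s1.npy",s,allow_pickle=True)
im=r.capture("wrist")[:,:,::-1].copy();cv2.imwrite("pics/w2.png",im)
cv2.imwrite("pics/w2a.png",cv2.resize(im[110:230,160:360],None,fx=4,fy=4,interpolation=cv2.INTER_CUBIC))
cv2.imwrite("pics/w2b.png",cv2.resize(im[110:230,360:560],None,fx=4,fy=4,interpolation=cv2.INTER_CUBIC))
E
```

```text
[ 0.44025239 -0.02678744  0.29033816] 0.068
```

View pics/w2a.png

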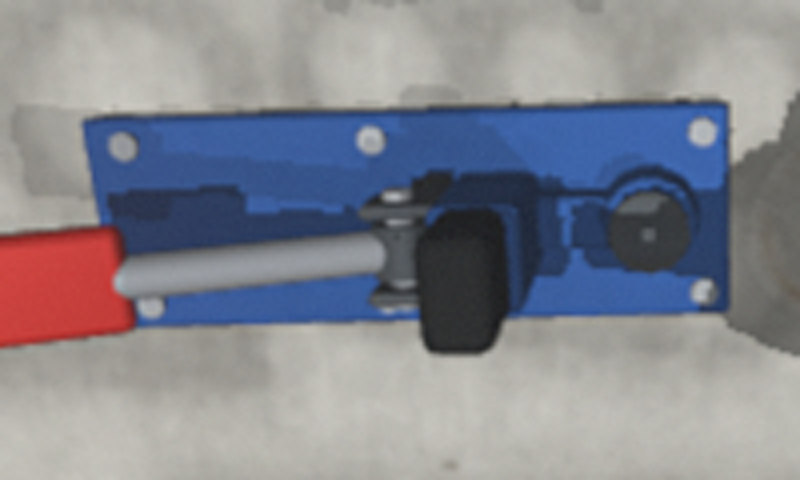

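View pics/w2b.png

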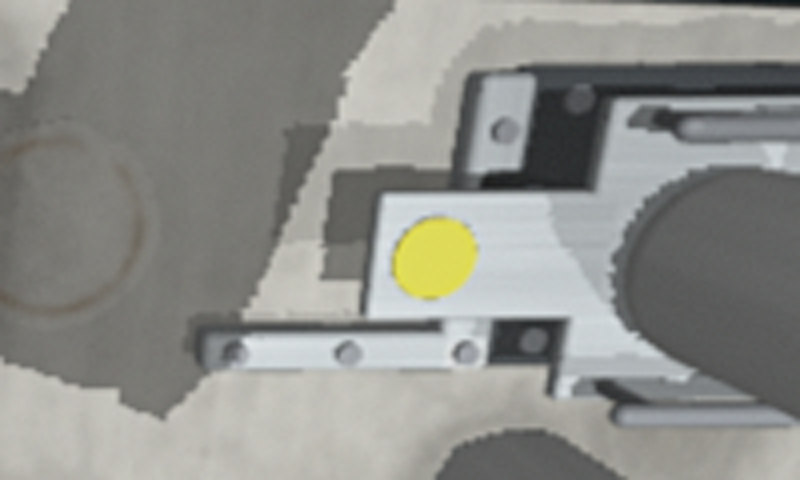

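```bash
python3 - <<'E'
from h import *
s=np.load("s1.npy",allow_pickle=True).item(); C=cam("wrist",s); print("cam",C[4])
def a(n,ox,x,y,z): 
    p=px2(C,ox+x/4-.0,110+y/4,z); print(n,(p*1e3).round(1)); return p
A=160;B=360
nr=a("base NR",A,728,104,.012); fr=a("base FR",A,728,311,.012); nl=a("base NL",A,87,124,.012); a("far edge",A,160,326,.012)
sd=a("saddle",A,648,232,.045)
a("block top",A,460,222,.122); 
m=a("mark",B,435,258,.059)
f1=a("fence end",B,225,334,.016); f2=a("fence2",B,440,331,.016)
e1=a("end1",B,481,78,.016); e2=a("end2",B,471,183,.016)
t1=a("tongue NL",B,381,193,.059); t2=a("tongue FL",B,369,317,.059)
t3=a("tongue N2",B,590,190,.059); t4=a("tongue F2",B,565,318,.059)
y=lambda p,q: print(np.degrees(np.arctan2(-(q-p)[0],(q-p)[1])).round(2))
y(nl,nr); y(f1,f2); y(t1,t3); y(t2,t4)
d=fr-nr; print(np.linalg.norm(d), np.degrees(np.arctan2(d[1],d[0])))
d=t2-t1; print(np.linalg.norm(d), np.degrees(np.arctan2(d[1],d[0])))
d=e2-e1; print(np.linalg.norm(d), np.degrees(np.arctan2(d[1],d[0])))
print(np.linalg.norm(nr-nl))
E
```

```text
cam [ 0.35575915 -0.02881506  0.43342582]
base NR [403.3   0.7  12. ]
base FR [481.    5.1  12. ]
base NL [ 418.5 -230.9   12. ]
far edge [ 494.5 -212.4   12. ]
saddle [443.8 -26.7  45. ]
block top [425.4 -78.9 122. ]
mark [442.7 169.9  59. ]
fence end [485.1 118.5  16. ]
fence2 [481.1 200.3  16. ]
end1 [387. 196.  16.]
end2 [424.3 200.3  16. ]
tongue NL [421.6 147.8  59. ]
tongue FL [464.  151.5  59. ]
tongue N2 [418.2 216.3  59. ]
tongue F2 [462.1 218.4  59. ]
3.75
2.81
2.81
1.67
0.07785690197060005 3.215848770695403
0.04263650640807737 5.025785477963546
0.0375678304794424 6.544832402358985
0.23211910773035463
```

```bash
python3 - <<'E'
from h import *
plan([.4475,-.0816,.165],toolrot(np.radians(3.7),1))
E
```

```text
shift mm [-53.7 124.9  -6.1] turn deg [ 0.01 -2.01  0.06]
```

Emit:
arm_command([
  [[-10,20,-1],[0,0,0],-0.3],
  [[-25,45,-3],[0,-1,0],-0.3],
  [[-40,75,-5],[0,-2,0],-0.3],
  [[-54,105,-6],[0,-2,0],-0.3],
  [[-54,125,-6],[0,-2,0],-0.3],
  [[-54,125,-6],[0,-2,0],-0.3],
  [[-54,125,-6],[0,-2,0],-0.3],
])

```text
clock: 3.13
ee_pos: [0.4464, -0.0822, 0.1643]
tool_rot: [-0.485, 0.483, 0.515, -0.515]
force: [1.0, 0.3, 1.0]
width: 0.0555
```

```bash
python3 - <<'E'
from h import *
s=r.sense(); print(s["ee_pos"],s["width"],abs(s["qd"]).max().round(3))
im=r.capture("wrist")[:,:,::-1].copy();C=cam("wrist",s)
cv2.imwrite("pics/w3.png",im)
plan([.4475,-.0816,.0845],toolrot(np.radians(3.7),1))
cv2.imwrite("pics/s3.png",cv2.resize(r.capture("side")[130:280,280:400,::-1],None,fx=4,fy=4))
E
```

```text
[ 0.4463749  -0.08217282  0.1643082 ] 0.055527981035035825 0.055
shift mm [ 0.6 81.3 -0.2] turn deg [ 0.02 -0.1   0.05]
```

View pics/w3.png

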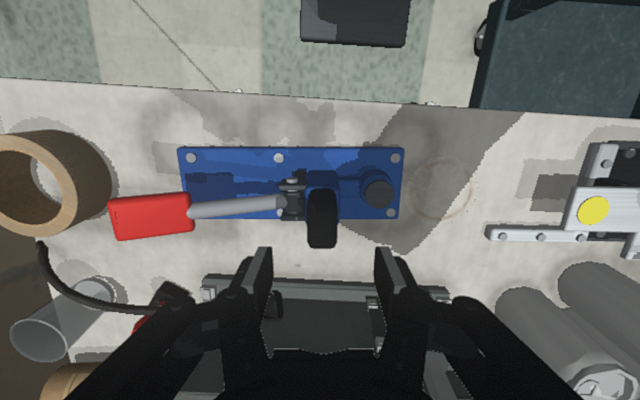

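View pics/s3.png

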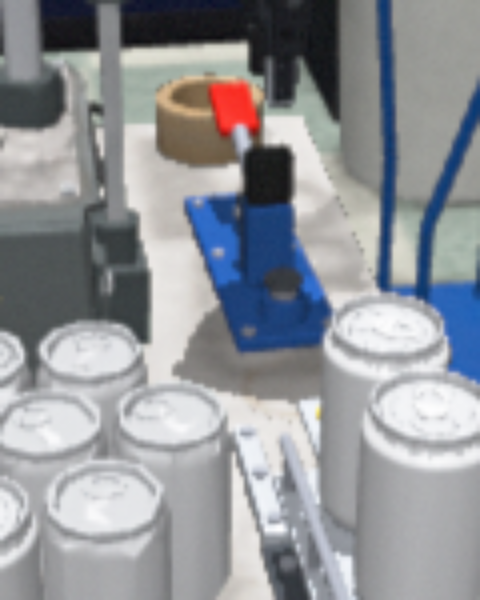

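```bash
python3 - <<'E'
from h import *
s=r.sense();W=cam("wrist",s);D=cam("side")
o=np.array([.4438,-.0267,0]);th=np.radians(3.7);X=np.array([np.cos(th),np.sin(th),0]);Y=np.array([-np.sin(th),np.cos(th),0])
P=lambda x,y,z:o+x*X/1e3+y*Y/1e3+np.array([0,0,z/1e3])
pts={"blocktop":[P(a,b,122) for a,b in((-18,-66),(-18,-44),(18,-44),(18,-66))],"base":[P(a,b,12) for a,b in((-40,-206),(-40,30),(40,30),(40,-206))],"saddle":[P(0,0,45)],"tcp":[s["ee_pos"]],"paddle":[P(0,-185,103)]}
for n,C,f in(("w",W,"w3"),("d",D,"side_now")):
    if n=="w": im=cv2.imread("pics/w3.png")
    else: im=r.capture("side")[:,:,::-1].copy()
    for k,v in pts.items():
        p=proj(C,np.array(v)); print(n,k,p.round(1).tolist())
        cv2.polylines(im,[np.round(p*16).astype(int)],True,(0,255,0),1,shift=4) if len(v)>1 else cv2.circle(im,tuple(int(t) for t in p[0].round()),2,(0,255,255),-1)
    im=im[120:270,90:430] if n=="w" else im[100:250,270:410]
    cv2.imwrite(f"pics/ov_{n}.png",cv2.resize(im,None,fx=2.3 if n=="w" else 4,fy=2.3 if n=="w" else 4,interpolation=cv2.INTER_CUBIC))
E
```

```text
w blocktop [[306.6, 201.3], [338.4, 201.3], [337.6, 247.6], [307.5, 247.6]]
w base [[175.9, 145.7], [405.3, 145.5], [398.7, 217.4], [187.9, 217.5]]
w saddle [[379.6, 192.3]]
w tcp [[321.0, 258.1]]
w paddle [[154.8, 215.1]]
d blocktop [[352.9, 165.6], [354.7, 168.6], [342.6, 169.7], [341.1, 166.6]]
d base [[349.0, 177.4], [367.4, 213.0], [340.3, 215.9], [326.2, 179.5]]
d saddle [[351.7, 199.5]]
d tcp [[347.8, 153.5]]
d paddle [[338.9, 156.4]]
```

View pics/ov_w.png

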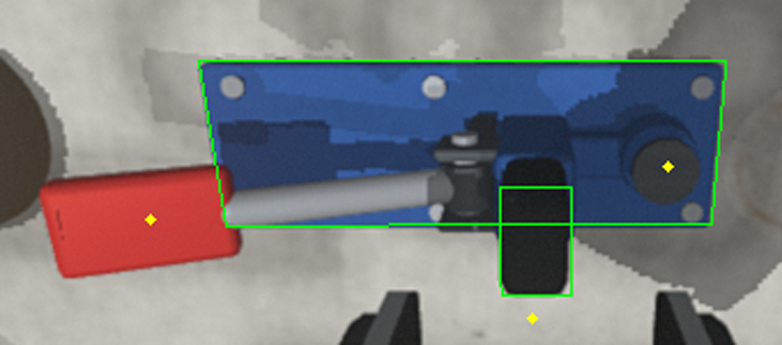

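View pics/ov_d.png

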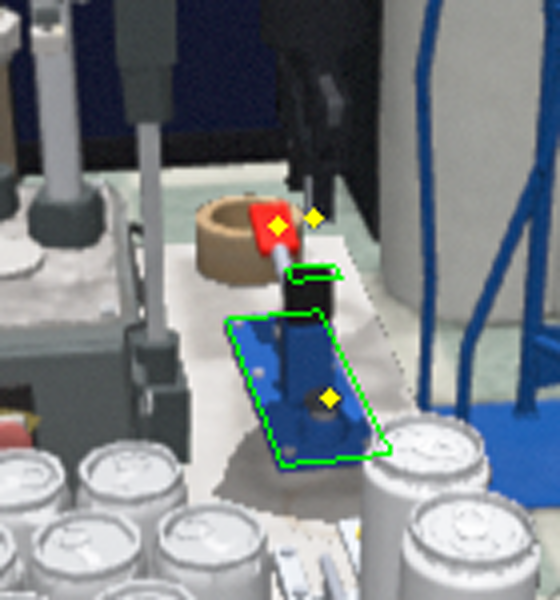

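Model overlay matches both views within about 2 mm, so I'll descend and grip.

Emit:
arm_command([
  [[0,25,0],[0,0,0],-0.3],
  [[0.5,55,0],[0,0,0],-0.3],
  [[0.5,75,0],[0,0,0],-0.3],
  [[0.5,81,0],[0,0,0],-0.3],
  [[0.5,81,0],[0,0,0],-0.3],
  [[0.5,81,0],[0,0,0],0],
  [[0.5,81,0],[0,0,0],0.3],
  [[0.5,81,0],[0,0,0],1],
  [[0.5,81,0],[0,0,0],1],
  [[0.5,81,0],[0,0,0],1],
  [[0.5,81,0],[0,0,0],1],
  [[0.5,81,0],[0,0,0],1],
], squeeze=80)

```text
clock: 4.28
ee_pos: [0.4495, -0.0827, 0.088]
tool_rot: [-0.482, 0.486, 0.516, -0.515]
force: [-1.6, -1.6, 8.2]
width: 0.0211
```

```bash
python3 - <<'E'
from h import *
s=r.sense(); print(s)
im=r.capture("wrist")[:,:,::-1].copy();cv2.imwrite("pics/w4.png",im)
E
```

```text
{'clock': 4.2833, 'qpos': array([-4.69727319e-01, -3.32459874e-01, -5.69405261e-01,  1.32830995e+00,
        4.29924964e-04, -5.33281314e-01]), 'qd': array([-0.00034129, -0.00038892, -0.00179384, -0.00083951,  0.00082487,
       -0.00094632]), 'effort': array([  0.89522408, -29.99891639,  45.95286369,  -0.40359758,
         0.49308658,  -0.13547387]), 'ee_pos': array([ 0.44946555, -0.08267107,  0.0879582 ]), 'tool_rot': array([-0.48202153,  0.48569762,  0.51632633, -0.51493707]), 'force': array([-1.64051011, -1.61520074,  8.2057518 ]), 'moment': array([-0.16086037,  0.3306443 , -0.12596327]), 'width': 0.021055292432232062}
```

View pics/w4.png

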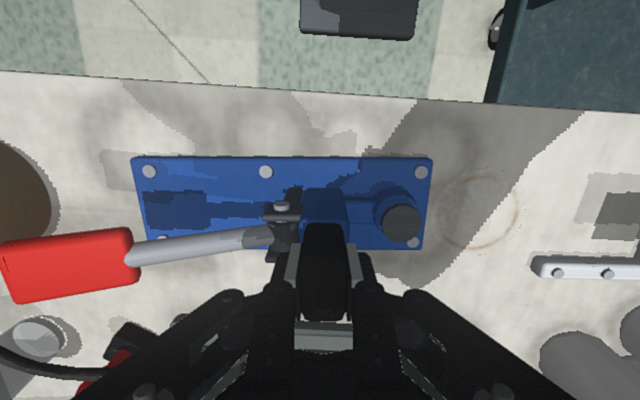

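```bash
cat > ov.py <<'E'
from h import *
def infeed_pts(o,yaw):
    th=np.radians(yaw);X=np.array([np.cos(th),np.sin(th),0]);Y=np.array([-np.sin(th),np.cos(th),0])
    P=lambda x,y,z:np.array([o[0],o[1],0])+x*X/1e3+y*Y/1e3+np.array([0,0,z/1e3])
    c=[P(14*np.cos(a),14*np.sin(a),59) for a in np.linspace(0,6.28,40)]
    return [c,[P(-22,60,59),P(-22,-20,59),P(22,-20,59),P(22,60,59)],
     [P(40,-60,16),P(40,50,16)],[P(40,-60,0),P(40,50,0)],[P(-56,30,16),P(40,30,16)],[P(-56,30,0),P(40,30,0)]]
def jack_pts(o,yaw):
    th=np.radians(yaw);X=np.array([np.cos(th),np.sin(th),0]);Y=np.array([-np.sin(th),np.cos(th),0])
    P=lambda x,y,z:np.array([o[0],o[1],0])+x*X/1e3+y*Y/1e3+np.array([0,0,z/1e3])
    return [[P(-40,-206,12),P(-40,30,12),P(40,30,12),P(40,-206,12),P(-40,-206,12)],[P(14.5*np.cos(a),14.5*np.sin(a),45) for a in np.linspace(0,6.28,40)]]
def draw(im,C,pts,col=(0,0,255)):
    for l in pts:
        p=proj(C,np.array(l)); cv2.polylines(im,[np.round((p*4+1.5)*16).astype(int)],False,col,1,shift=4,lineType=cv2.LINE_AA)
E
python3 - <<'E'
from ov import *
s=np.load("s1.npy",allow_pickle=True).item(); C=cam("wrist",s)
im=cv2.resize(cv2.imread("pics/w2.png"),None,fx=4,fy=4,interpolation=cv2.INTER_CUBIC)
draw(im,C,infeed_pts((.4427,.1699),3.5)); cv2.imwrite("pics/ov2.png",im[440:920,1440:2240])
E
```

```text
(no output)
```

View pics/ov2.png

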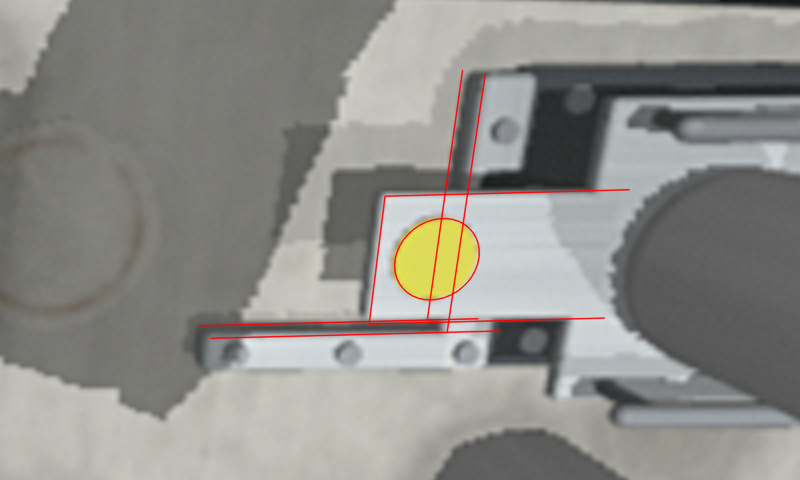

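```bash
python3 - <<'E'
from ov import *
s=r.sense(); C=cam("wrist",s); print(q(s["tool_rot"]).as_matrix().round(4))
im=cv2.resize(cv2.imread("pics/w4.png"),None,fx=4,fy=4,interpolation=cv2.INTER_CUBIC)
draw(im,C,jack_pts((.4438,-.0267),3.7)); draw(im,C,infeed_pts((.4425,.1697),2.6)); cv2.imwrite("pics/ov3.png",cv2.resize(im[560:1200,480:2560],None,fx=.385,fy=.385,interpolation=cv2.INTER_AREA))
E
```

```text
[[-0.0635  0.0051 -0.998 ]
 [ 0.998  -0.0021 -0.0635]
 [-0.0024 -1.     -0.005 ]]
```

View pics/ov3.png

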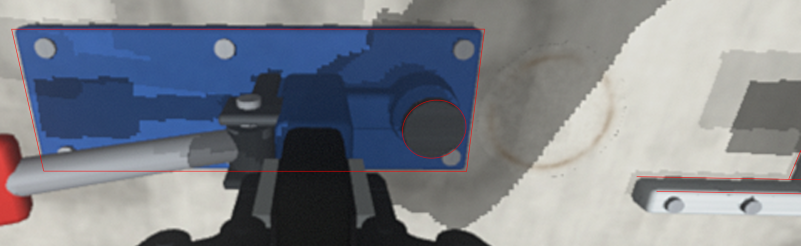

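Emit:
arm_command([
  [[0,-2,0],[0,0,0],1],
  [[4,-2,0],[0,0.3,0],1],
  [[14,-2,-1],[0,0.6,0],1],
  [[26,-2,-2],[0,1,0],1],
  [[40,-2,-3],[0,1.1,0],1],
  [[54,-2,-4],[0,1.1,0],1],
  [[68,-2,-5],[0,1.1,0],1],
  [[82,-2,-6],[0,1.1,0],1],
  [[94,-2,-6],[0,1.1,0],1],
  [[102,-2,-6],[0,1.1,0],1],
  [[104,-2,-6],[0,1.1,0],1],
  [[104,-2,-6],[0,1.1,0],1],
], squeeze=80)

```text
clock: 5.33
ee_pos: [0.4483, 0.0221, 0.0891]
tool_rot: [-0.487, 0.49, 0.512, -0.511]
force: [0.8, -0.7, -11.6]
width: 0.0207
```

```bash
python3 - <<'E'
from ov import *
s=r.sense(); np.save("s5.npy",s,allow_pickle=True);C=cam("wrist",s); print(s["ee_pos"],s["force"],s["moment"],abs(s["qd"]).max(),q(s["tool_rot"]).as_matrix().round(4))
im=r.capture("wrist")[:,:,::-1].copy();cv2.imwrite("pics/w5.png",im)
im=cv2.resize(im,None,fx=4,fy=4,interpolation=cv2.INTER_CUBIC)
draw(im,C,jack_pts((.4438-.0065,-.0267+.1037),2.6)); draw(im,C,infeed_pts((.4425,.1697),2.6)); cv2.imwrite("pics/ov5.png",cv2.resize(im[480:1200,480:2560],None,fx=.385,fy=.385,interpolation=cv2.INTER_AREA))
E
```

```text
[0.4482518  0.02208808 0.08910994] [  0.80449676  -0.68031073 -11.58421951] [ 0.22878547  0.01660823 -0.00038232] 0.02168820877799514 [[-0.0453  0.0039 -0.999 ]
 [ 0.999  -0.0017 -0.0453]
 [-0.0019 -1.     -0.0038]]
```

View pics/ov5.png

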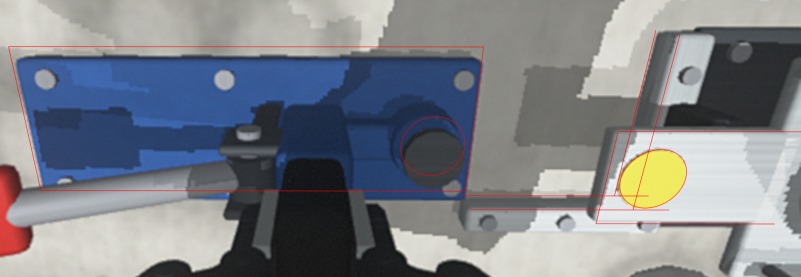

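Emit:
arm_command([
  [[4,0,0],[0,0,0],1],
  [[14,0,0],[0,0,0],1],
  [[26,0,0],[0,0,0],1],
  [[38,0,0],[0,0,0],1],
  [[50,0,0],[0,0,0],1],
  [[62,0,0],[0,0,0],1],
  [[72,0,0],[0,0,0],1],
  [[78,0,0],[0,0,0],1],
  [[80,0,0],[0,0,0],1],
  [[80,0,0],[0,0,0],1],
  [[80,0,0],[0,0,0],1],
])

```text
clock: 6.3
ee_pos: [0.445, 0.1012, 0.0891]
tool_rot: [-0.487, 0.49, 0.511, -0.511]
force: [0.8, -0.3, -12.3]
width: 0.021
```

```bash
python3 - <<'E'
from ov import *
s=r.sense(); np.save("s6.npy",s,allow_pickle=True);C=cam("wrist",s); print(s["ee_pos"],s["force"],s["moment"],abs(s["qd"]).max(),q(s["tool_rot"]).as_matrix().round(4))
im=r.capture("wrist")[:,:,::-1].copy();cv2.imwrite("pics/w6.png",im)
im=cv2.resize(im,None,fx=4,fy=4,interpolation=cv2.INTER_CUBIC)
d=s["ee_pos"]-np.array([.4483,.0221,0])
draw(im,C,jack_pts((.4425+d[0],.0778+d[1]),2.6)); draw(im,C,infeed_pts((.4425,.1697),2.6),(0,255,0)); cv2.imwrite("pics/ov6.png",cv2.resize(im[480:1200,480:2560],None,fx=.385,fy=.385,interpolation=cv2.INTER_AREA))
a=r.capture("scene")[:,:,::-1];cv2.imwrite("pics/s6.png",cv2.resize(a[150:290,150:430],None,fx=2.85,fy=2.85,interpolation=cv2.INTER_CUBIC))
E
```

```text
[0.44498061 0.10118718 0.08910914] [  0.78882353  -0.31351632 -12.29436607] [ 0.21376677 -0.00847479 -0.00187491] 0.009326838960568998 [[-0.0447  0.0043 -0.999 ]
 [ 0.999  -0.0025 -0.0447]
 [-0.0027 -1.     -0.0042]]
```

View pics/ov6.png

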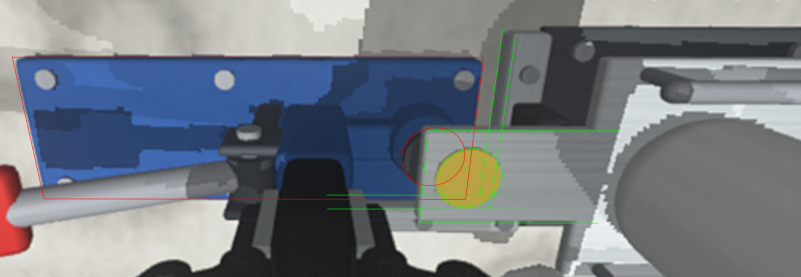

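View pics/s6.png

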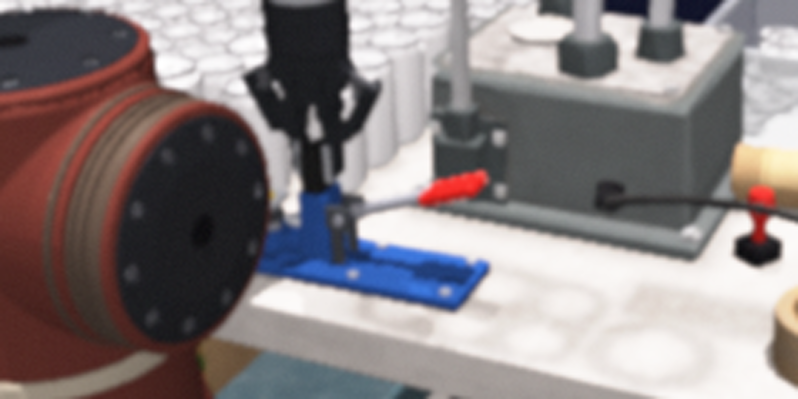

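Emit:
arm_command([
  [[0,1,0],[0,0,0],1],
  [[0,2,0],[0,0,0],1],
  [[0,3,0],[0,0,0],1],
  [[3,3,0],[0,0,0],1],
  [[6,3,0],[0,0,0],1],
  [[8,3,0],[0,0,0],1],
  [[8,3,0],[0,0,0],1],
])

```text
clock: 6.98
ee_pos: [0.4464, 0.108, 0.088]
tool_rot: [-0.486, 0.492, 0.512, -0.51]
force: [1.1, -4.8, 0.9]
width: 0.0212
```

Emit:
arm_command([
  [[0,0,-1],[0,0,0],1],
  [[0,0,-2],[0,0,0],1],
  [[0,0,-3],[0,0,0],1],
  [[0,0,-4],[0,0,0],1],
  [[0,0,-4],[0,0,0],1],
])

```text
clock: 7.4
ee_pos: [0.4485, 0.1079, 0.0884]
tool_rot: [0.487, -0.491, -0.51, 0.511]
force: [-14.7, -2.6, 6.7]
width: 0.021
```

Emit:
arm_command([
  [[1.5,0,0.5],[0,0,0],1],
  [[3,0,0.5],[0,0,0],1],
  [[4.5,0,0.5],[0,0,0],1],
  [[6,0,0.5],[0,0,0],1],
  [[6,0,0.5],[0,0,0],1],
])

```text
clock: 7.82
ee_pos: [0.4477, 0.1128, 0.0886]
tool_rot: [0.486, -0.492, -0.509, 0.512]
force: [-4.0, -7.4, -2.7]
width: 0.0205
```

```bash
python3 - <<'E'
from ov import *
s=r.sense(); np.save("s6.npy",s,allow_pickle=True);C=cam("wrist",s); print(s["ee_pos"],s["force"],s["moment"],q(s["tool_rot"]).as_matrix().round(4))
im=r.capture("wrist")[:,:,::-1].copy();cv2.imwrite("pics/w7.png",im)
cv2.imwrite("pics/w7a.png",cv2.resize(im[110:210,240:440],None,fx=4,fy=4,interpolation=cv2.INTER_CUBIC))
E
```

```text
[0.44774202 0.11281507 0.08864497] [-3.97929098 -7.40541915 -2.69599468] [-1.45733736  1.0409731  -0.15471022] [[-0.0423  0.0037 -0.9991]
 [ 0.9991 -0.0081 -0.0423]
 [-0.0083 -1.     -0.0034]]
```

View pics/w7a.png

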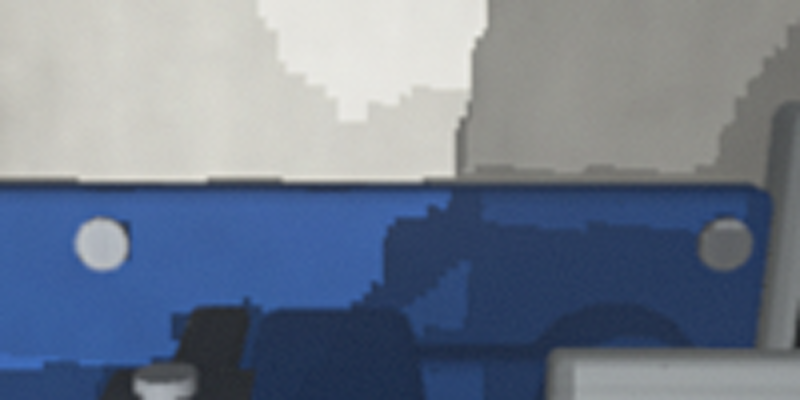

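Emit:
arm_command([
  [[2,0,0],[0,0,0],1],
  [[4,0,0],[0,0,0],1],
  [[6,0,0],[0,0,0],1],
  [[6,0,0],[0,0,0],1],
])

```text
clock: 8.2
ee_pos: [0.4479, 0.1143, 0.09]
tool_rot: [0.484, -0.496, -0.506, 0.514]
force: [-9.1, -26.8, 6.2]
width: 0.0213
```

```bash
python3 - <<'E'
from ov import *
s=r.sense(); np.save("s6.npy",s,allow_pickle=True);C=cam("wrist",s); print(s["ee_pos"],s["force"],s["moment"],q(s["tool_rot"]).as_matrix().round(4))
im=r.capture("wrist")[:,:,::-1].copy();cv2.imwrite("pics/w8.png",im)
cv2.imwrite("pics/w8a.png",cv2.resize(im[110:210,240:440],None,fx=4,fy=4,interpolation=cv2.INTER_CUBIC))
E
```

```text
[0.44786288 0.11430704 0.08995435] [ -9.09193646 -26.82369282   6.16838082] [-5.97275322  2.21007172 -0.02999922] [[-0.0397  0.0039 -0.9992]
 [ 0.999  -0.0194 -0.0398]
 [-0.0195 -0.9998 -0.0031]]
```

View pics/w8a.png

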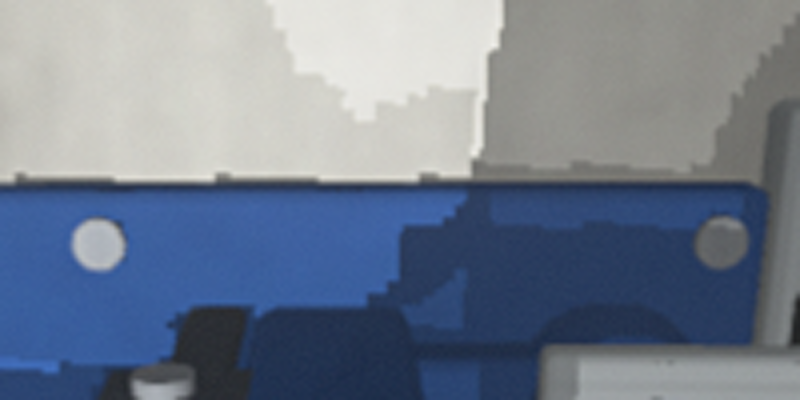

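Emit:
arm_command([
  [[1.5,0,-0.5],[0,0,0],0.5],
  [[1.5,0,-0.5],[0,0,0],0.2],
  [[1,0,-0.5],[0,0,0],0],
  [[0,0,0],[0,0,0],-0.3],
  [[0,0,0],[0,0,0],-0.3],
  [[0,-10,0],[0,0,0],-0.3],
  [[0,-30,0],[0,0,0],-0.3],
  [[0,-60,0],[0,0,0],-0.3],
  [[0,-85,0],[0,0,0],-0.3],
  [[0,-85,0],[0,0,0],-0.3],
])

```text
clock: 9.08
ee_pos: [0.45, 0.1162, 0.1812]
tool_rot: [0.482, -0.498, -0.508, 0.512]
force: [0.1, 0.1, 0.5]
width: 0.0558
```

```bash
python3 - <<'E'
from ov import *
r.capture("side");s=r.sense(); np.save("s6.npy",s,allow_pickle=True);C=cam("wrist",s); print(s["ee_pos"],s["force"],s["moment"],q(s["tool_rot"]).as_matrix().round(4),abs(s["qd"]).max())
im=r.capture("wrist")[:,:,::-1].copy();cv2.imwrite("pics/w9.png",im)
im=cv2.resize(im,None,fx=4,fy=4,interpolation=cv2.INTER_CUBIC); cv2.imwrite("pics/w9b.png",im[500:1020,1240:2040])
draw(im,C,jack_pts((.4425,.1697),2.6)); draw(im,C,infeed_pts((.4425,.1697),2.6),(0,255,0)); cv2.imwrite("pics/ov9.png",cv2.resize(im[480:1200,480:2560],None,fx=.385,fy=.385,interpolation=cv2.INTER_AREA))
E
```

```text
[0.44944504 0.11609827 0.17873856] [ 0.14604984  0.0251848  -0.57686773] [ 0.01331536  0.00315921 -0.02968918] [[-0.0399  0.0098 -0.9992]
 [ 0.999  -0.019  -0.04  ]
 [-0.0194 -0.9998 -0.009 ]] 0.06588911522188627
```

View pics/ov9.png

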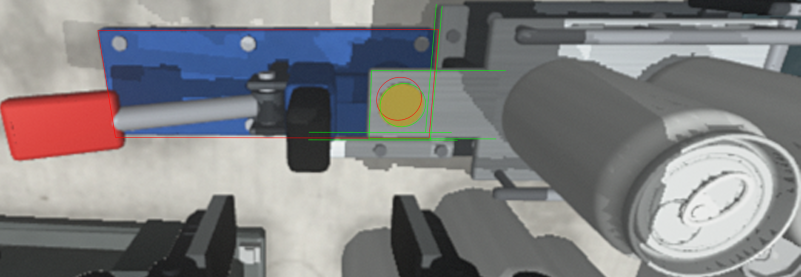

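View pics/w9b.png

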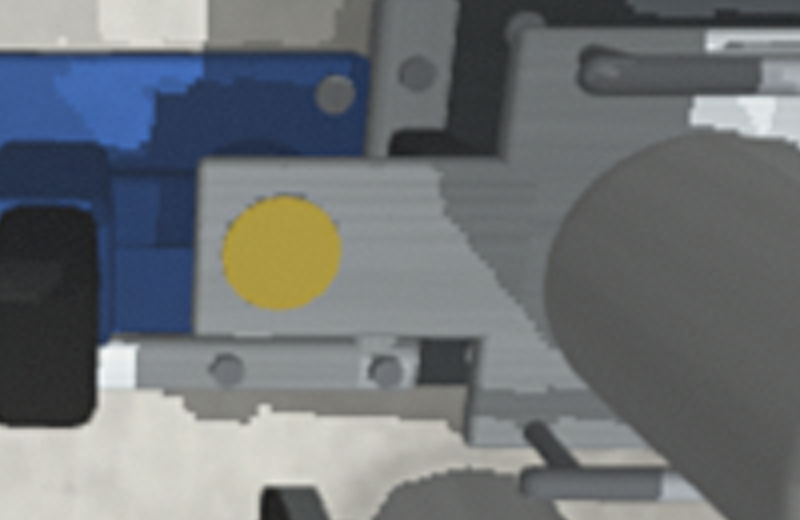

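```bash
python3 - <<'E'
from ov import *
im=cv2.imread("pics/w9.png")
cv2.imwrite("pics/w9c.png",cv2.resize(im[115:215,300:420],None,fx=6,fy=6,interpolation=cv2.INTER_CUBIC))
a=r.capture("scene")[:,:,::-1];cv2.imwrite("pics/s9.png",cv2.resize(a[190:270,210:350],None,fx=5.5,fy=5.5,interpolation=cv2.INTER_CUBIC))
E
```

```text
(no output)
```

View pics/w9c.png

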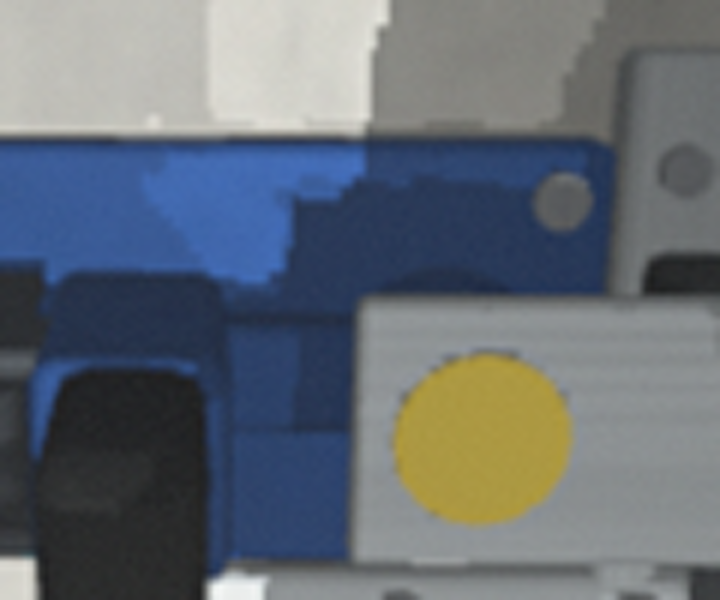

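View pics/s9.png

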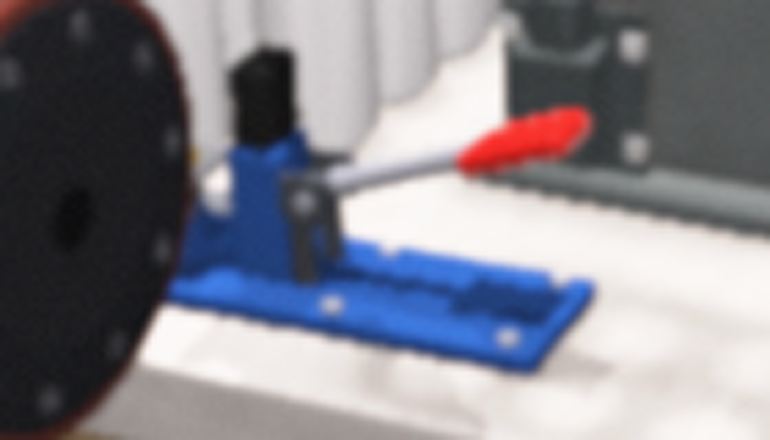

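```bash
python3 - <<'E'
from ov import *
plan([.4478,.1142,.090],toolrot(np.radians(2.4),1))
E
```

```text
shift mm [-0.2 85.4  0.4] turn deg [ 0.23 -0.11 -1.1 ]
```

Emit:
arm_command([
  [[0,25,0],[0,0,-0.5],-0.3],
  [[0,50,0],[0.2,0,-1.1],-0.3],
  [[0,75,0],[0.2,0,-1.1],-0.3],
  [[0,85,0.5],[0.2,0,-1.1],-0.3],
  [[0,85,0.5],[0.2,0,-1.1],-0.3],
  [[0,85,0.5],[0.2,0,-1.1],0.1],
  [[0,85,0.5],[0.2,0,-1.1],1],
  [[0,85,0.5],[0.2,0,-1.1],1],
  [[0,85,0.5],[0.2,0,-1.1],1],
  [[0,85,0.5],[0.2,0,-1.1],1],
], squeeze=40)

```text
clock: 10.07
ee_pos: [0.4488, 0.1127, 0.0925]
tool_rot: [0.488, -0.492, -0.509, 0.51]
force: [-2.0, -12.3, 4.8]
width: 0.0215
```

Emit:
arm_command([
  [[0,0,-1],[0,0,0],1],
  [[0,0,-2],[0,0,0],1],
  [[0,0,-3],[0,0,0],1],
  [[0,0,-4],[0,0,0],1],
  [[0,0,-4],[0,0,0],1],
])

```text
clock: 10.48
ee_pos: [0.4516, 0.1124, 0.0931]
tool_rot: [0.489, -0.492, -0.508, 0.511]
force: [-10.7, -5.4, 5.1]
width: 0.0212
```

```bash
python3 - <<'E'
from ov import *
s=r.sense(); print(s["ee_pos"],s["force"],s["moment"],q(s["tool_rot"]).as_matrix().round(4),abs(s["qd"]).max())
E
```

```text
[0.45162776 0.11238699 0.09314431] [-10.69904336  -5.36730774   5.10813795] [-0.75286036  2.47331483  0.07634149] [[-3.900e-02  2.000e-04 -9.992e-01]
 [ 9.992e-01 -5.600e-03 -3.900e-02]
 [-5.600e-03 -1.000e+00  0.000e+00]] 0.003781881451537912
```

Emit:
arm_command([
  [[0,0,-1.5],[0,0,0],1],
  [[0,0,-3],[0,0,0],1],
  [[0,0,-4],[0,0,0],1],
  [[0,0,-4],[0,0,0],1],
])

```text
clock: 10.82
ee_pos: [0.4543, 0.1124, 0.0939]
tool_rot: [0.489, -0.491, -0.507, 0.512]
force: [-10.5, -3.7, 5.4]
width: 0.0213
```

```bash
python3 - <<'E'
from ov import *
s=r.sense(); print(s["ee_pos"],s["force"],s["moment"],q(s["tool_rot"]).as_matrix().round(4),abs(s["qd"]).max())
im=r.capture("wrist")[:,:,::-1].copy();cv2.imwrite("pics/w10.png",im)
C=cam("wrist",s)
im=cv2.resize(im,None,fx=4,fy=4,interpolation=cv2.INTER_CUBIC)
draw(im,C,jack_pts((.4425,.1697),2.6)); draw(im,C,infeed_pts((.4425,.1697),2.6),(0,255,0)); cv2.imwrite("pics/ov10.png",cv2.resize(im[480:1200,480:2560],None,fx=.385,fy=.385,interpolation=cv2.INTER_AREA))
E
```

```text
[0.4543009  0.11240559 0.09386179] [-10.52467174  -3.67847821   5.36185321] [-0.44088351  2.66628234  0.14045579] [[-0.0394 -0.0028 -0.9992]
 [ 0.9992 -0.0064 -0.0394]
 [-0.0063 -1.      0.0031]] 0.005003282825762276
```

View pics/ov10.png

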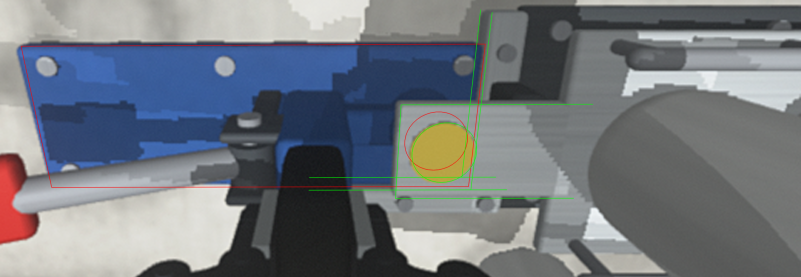

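Emit:
arm_command([
  [[0,0,1.5],[0,0,0],1],
  [[0,0,3],[0,0,0],1],
  [[0,0,4.5],[0,0,0],1],
  [[0.5,0,5],[0,0,0],1],
  [[1,0,5],[0,0,0],1],
])

```text
clock: 11.28
ee_pos: [0.4494, 0.1128, 0.0939]
tool_rot: [0.489, -0.491, -0.507, 0.512]
force: [-1.0, -5.9, -8.3]
width: 0.0213
```

Emit:
arm_command([
  [[0.5,2,0],[0,0,0],1],
  [[1,4,0],[0,0,0],1],
  [[1,5,-0.5],[0,0,0],1],
  [[1.5,5,-1.5],[0,0,0],1],
  [[1.5,5,-2],[0,0,0],1],
  [[1.5,5,-2],[0,0,0],1],
])

```text
clock: 11.78
ee_pos: [0.4528, 0.1126, 0.0939]
tool_rot: [0.487, -0.494, -0.507, 0.512]
force: [-15.0, -13.9, 32.3]
width: 0.0214
```

```bash
python3 - <<'E'
from ov import *
s=r.sense(); print(s["ee_pos"],s["force"],s["moment"],q(s["tool_rot"]).as_matrix().round(4),abs(s["qd"]).max())
E
```

```text
[0.45277613 0.11259307 0.09387553] [-15.04098136 -13.9474818   32.25837014] [-2.13511466  3.4718279   0.10025858] [[-0.0384  0.0015 -0.9993]
 [ 0.9992 -0.012  -0.0384]
 [-0.0121 -0.9999 -0.001 ]] 0.0028454025152841716
```

Emit:
arm_command([
  [[0,0,0],[0,0,0],0.4],
  [[0,0,0],[0,0,0],0],
  [[0,0,0],[0,0,0],-0.3],
  [[0,0,0],[0,0,0],-0.3],
  [[0,-20,0],[0,0,0],-0.3],
  [[0,-50,0],[0,0,0],-0.3],
  [[0,-80,2],[0,0,0],-0.3],
  [[0,-90,5],[0,0,0],-0.3],
  [[0,-90,5],[0,0,0],-0.3],
])

```text
clock: 12.53
ee_pos: [0.4488, 0.1137, 0.1866]
tool_rot: [0.486, -0.495, -0.508, 0.511]
force: [-0.2, -0.8, 0.2]
width: 0.0557
```

```bash
python3 - <<'E'
from ov import *
r.capture("side");s=r.sense(); np.save("s11.npy",s,allow_pickle=True);C=cam("wrist",s); print(s["ee_pos"],s["force"],abs(s["qd"]).max())
im=r.capture("wrist")[:,:,::-1].copy();cv2.imwrite("pics/w11.png",im)
im=cv2.resize(im,None,fx=4,fy=4,interpolation=cv2.INTER_CUBIC); 
draw(im,C,jack_pts((.4425,.1697),2.6)); draw(im,C,infeed_pts((.4425,.1697),2.6),(0,255,0)); cv2.imwrite("pics/ov11.png",cv2.resize(im[400:1000,500:2300],None,fx=.44,fy=.44,interpolation=cv2.INTER_AREA))
d=r.capture("side")[:,:,::-1];cv2.imwrite("pics/d11.png",cv2.resize(d[140:300,280:440],None,fx=3.7,fy=3.7,interpolation=cv2.INTER_CUBIC))
E
```

```text
[0.44823352 0.1136582  0.18452869] [-0.65553517 -0.79890742  0.19161097] 0.044117611294270984
```

View pics/ov11.png

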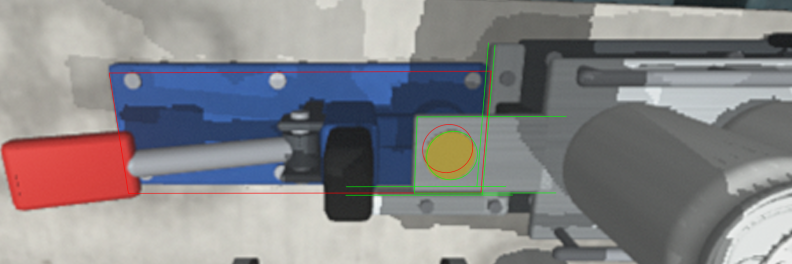

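View pics/d11.png

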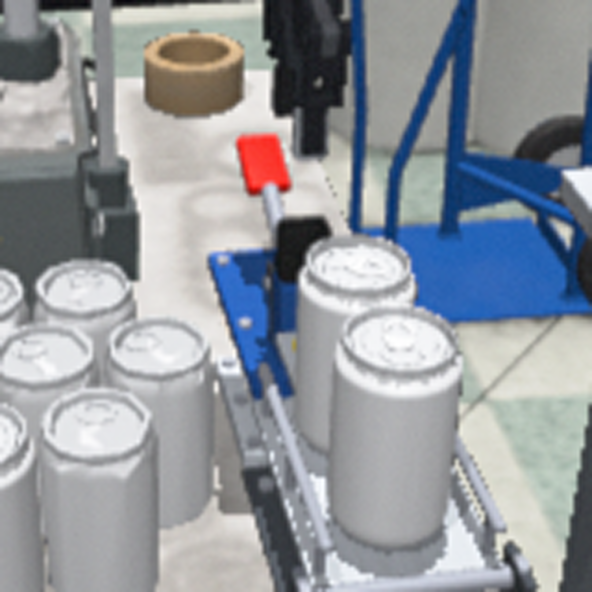

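The overlay shows the jack moved about 5 mm off the fence. The weaker 40 N grip let it roll, and my back-off then dragged it. I'll regrip harder and redo the approach that seated it the first time.

```bash
python3 - <<'E'
from ov import *
plan([.4445,.1128,.091],toolrot(np.radians(2.5),1))
E
```

```text
shift mm [ 0.4 91.4  2.7] turn deg [-0.03 -0.29 -0.68]
```

Emit:
arm_command([
  [[0,25,1],[0,0,-0.5],-0.3],
  [[0,50,3],[0,-0.3,-0.7],-0.3],
  [[0,75,3],[0,-0.3,-0.7],-0.3],
  [[0,91,3],[0,-0.3,-0.7],-0.3],
  [[0,91,3],[0,-0.3,-0.7],-0.3],
  [[0,91,3],[0,-0.3,-0.7],0.1],
  [[0,91,3],[0,-0.3,-0.7],1],
  [[0,91,3],[0,-0.3,-0.7],1],
  [[0,91,3],[0,-0.3,-0.7],1],
  [[0,91,3],[0,-0.3,-0.7],1],
], squeeze=115)

```text
clock: 13.52
ee_pos: [0.4449, 0.1123, 0.0928]
tool_rot: [-0.489, 0.489, 0.511, -0.511]
force: [-2.6, -1.5, 6.3]
width: 0.0207
```

```bash
python3 - <<'E'
from ov import *
s=r.sense(); C=cam("wrist",s); print(s["ee_pos"],s["force"],s["moment"],q(s["tool_rot"]).as_matrix().round(4),abs(s["qd"]).max())
im=r.capture("wrist")[:,:,::-1].copy();cv2.imwrite("pics/w12.png",im)
im=cv2.resize(im,None,fx=4,fy=4,interpolation=cv2.INTER_CUBIC)
draw(im,C,jack_pts((.4425,.1697),2.6)); draw(im,C,infeed_pts((.4425,.1697),2.6),(0,255,0)); cv2.imwrite("pics/ov12.png",cv2.resize(im[480:1200,480:2560],None,fx=.385,fy=.385,interpolation=cv2.INTER_AREA))
E
```

```text
[0.44492419 0.11226668 0.09280734] [-2.60837168 -1.47397283  6.31702095] [-0.21648462  0.46406104 -0.11604329] [[-4.37e-02  1.20e-03 -9.99e-01]
 [ 9.99e-01 -0.00e+00 -4.37e-02]
 [-1.00e-04 -1.00e+00 -1.20e-03]] 0.0018041063835219063
```

View pics/ov12.png

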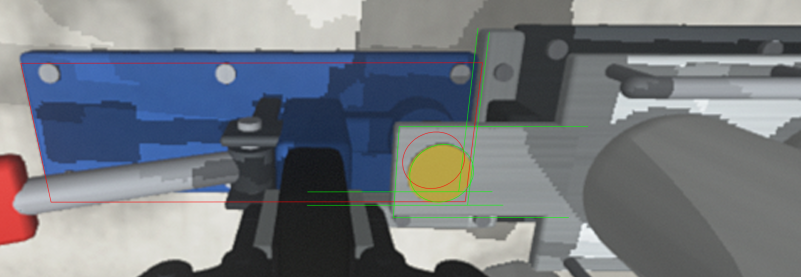

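Emit:
arm_command([
  [[0,-1,-1],[0,0,0],1],
  [[0,-1,-2],[0,0,0],1],
  [[0,-1,-3],[0,0,0],1],
  [[0,-1,-4],[0,0,0],1],
  [[0,-1,-4],[0,0,0],1],
])

```text
clock: 13.98
ee_pos: [0.4485, 0.1124, 0.0931]
tool_rot: [0.489, -0.489, -0.511, 0.511]
force: [-0.6, -2.3, -11.3]
width: 0.0202
```

Emit:
arm_command([
  [[0,0,-1],[0,0,0],1],
  [[0,0,-2],[0,0,0],1],
  [[0,0,-3],[0,0,0],1],
  [[0,0,-3],[0,0,0],1],
])

```text
clock: 14.32
ee_pos: [0.4502, 0.1125, 0.0932]
tool_rot: [0.49, -0.488, -0.51, 0.512]
force: [-10.7, -3.4, -0.1]
width: 0.0204
```

```bash
python3 - <<'E'
from ov import *
s=r.sense(); C=cam("wrist",s); print(s["ee_pos"],s["force"],s["moment"],q(s["tool_rot"]).as_matrix().round(4),abs(s["qd"]).max())
im=r.capture("wrist")[:,:,::-1].copy();cv2.imwrite("pics/w13.png",im)
im=cv2.resize(im,None,fx=4,fy=4,interpolation=cv2.INTER_CUBIC)
draw(im,C,jack_pts((.4425,.1697),2.6)); draw(im,C,infeed_pts((.4425,.1697),2.6),(0,255,0)); cv2.imwrite("pics/ov13.png",cv2.resize(im[480:1200,480:2560],None,fx=.385,fy=.385,interpolation=cv2.INTER_AREA))
E
```

```text
[0.45023627 0.1124595  0.09322946] [-10.726455    -3.43321921  -0.09704106] [-0.43951132  2.43869617  0.0343608 ] [[-4.39e-02 -3.20e-03 -9.99e-01]
 [ 9.99e-01 -6.00e-04 -4.39e-02]
 [-4.00e-04 -1.00e+00  3.20e-03]] 0.004130209985162753
```

View pics/ov13.png

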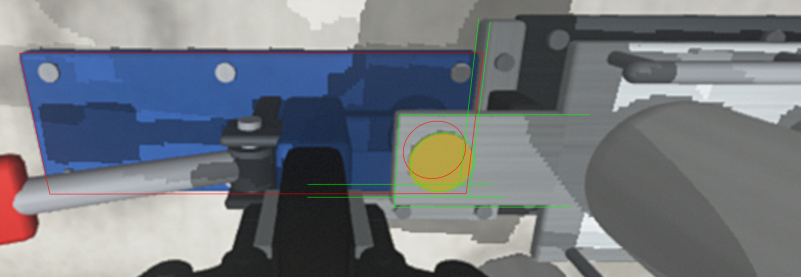

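Contact with the fence is confirmed: 10.7 N with the jack's weight carried. Next is the end stop, pressing both ways.

Emit:
arm_command([
  [[1,0.5,-1],[0,0,0],1],
  [[2,1,-1.5],[0,0,0],1],
  [[3,1.5,-1.5],[0,0,0],1],
  [[4,1.5,-1.5],[0,0,0],1],
  [[4,1.5,-1.5],[0,0,0],1],
])

```text
clock: 14.78
ee_pos: [0.4508, 0.1131, 0.0937]
tool_rot: [0.488, -0.49, -0.507, 0.514]
force: [-16.2, -24.5, 15.6]
width: 0.0204
```

```bash
python3 - <<'E'
from ov import *
s=r.sense(); C=cam("wrist",s); print(s["ee_pos"],s["force"],s["moment"],q(s["tool_rot"]).as_matrix().round(4),abs(s["qd"]).max())
E
```

```text
[0.45075411 0.11311264 0.09367567] [-16.24040632 -24.50439247  15.56051774] [-4.49935166  4.12497512  0.14109642] [[-0.0422 -0.005  -0.9991]
 [ 0.9991 -0.0091 -0.0421]
 [-0.0089 -0.9999  0.0054]] 0.004709372754330011
```

Emit:
arm_command([
  [[1.5,1,-0.5],[0,0,0],1],
  [[1.5,0,-0.5],[0,0,0],0.5],
  [[1.5,0,-0.5],[0,0,0],0.2],
  [[1,0,-0.5],[0,0,0],0],
  [[0,0,0],[0,0,0],-0.3],
  [[0,0,0],[0,0,0],-0.3],
  [[0,-10,0],[0,0,0],-0.3],
  [[0,-30,0],[0,0,0],-0.3],
  [[0,-60,0],[0,0,0],-0.3],
  [[0,-85,0],[0,0,0],-0.3],
  [[0,-85,0],[0,0,0],-0.3],
])

```text
clock: 15.7
ee_pos: [0.4537, 0.114, 0.1849]
tool_rot: [0.486, -0.492, -0.509, 0.512]
force: [0.1, -0.5, 0.1]
width: 0.0559
```

```bash
python3 - <<'E'
from ov import *
r.capture("side");r.capture("side");s=r.sense(); np.save("s14.npy",s,allow_pickle=True);C=cam("wrist",s); print(s["ee_pos"],s["force"],abs(s["qd"]).max(),q(s["tool_rot"]).as_matrix().round(4))
im=r.capture("wrist")[:,:,::-1].copy();cv2.imwrite("pics/w14.png",im)
im=cv2.resize(im,None,fx=4,fy=4,interpolation=cv2.INTER_CUBIC); 
draw(im,C,jack_pts((.4425,.1697),2.6)); draw(im,C,infeed_pts((.4425,.1697),2.6),(0,255,0)); cv2.imwrite("pics/ov14.png",cv2.resize(im[400:1000,500:2300],None,fx=.44,fy=.44,interpolation=cv2.INTER_AREA))
cv2.imwrite("pics/ov14b.png",im[430:930,1300:2100])
E
```

```text
[0.45223055 0.11397767 0.18046713] [-0.1985771   0.03422798 -0.35676172] 0.047827999643393834 [[-0.0423 -0.0019 -0.9991]
 [ 0.9991 -0.009  -0.0423]
 [-0.0089 -1.      0.0023]]
```

View pics/ov14.png

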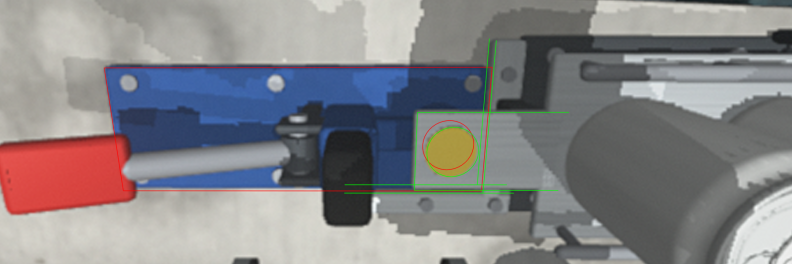

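View pics/ov14b.png

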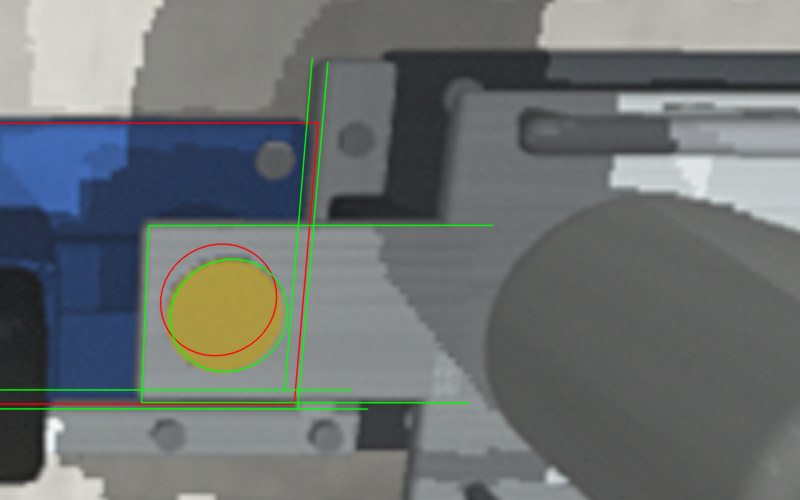

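Jack now sits on the model outline within about 1 mm at both stops. Next I'll move over the paddle with the fingers closed.

```bash
python3 - <<'E'
from ov import *
plan([.4507,-.0181,.155],toolrot(np.radians(2.5),1))
E
```

```text
shift mm [-131.7   25.3    6.3] turn deg [-0.25 -0.08 -0.5 ]
```

Emit:
arm_command([
  [[-8,-2,0],[0,0,-0.5],0],
  [[-24,-4,1],[0,0,-0.5],0.5],
  [[-44,-4,2],[0,0,-0.5],1],
  [[-66,-2,3],[0,0,-0.5],1],
  [[-88,0,4],[0,0,-0.5],1],
  [[-108,6,5],[0,0,-0.5],1],
  [[-124,16,6],[0,0,-0.5],1],
  [[-132,25,6],[0,0,-0.5],1],
  [[-132,25,6],[0,0,-0.5],1],
  [[-132,25,6],[0,0,-0.5],1],
])

```text
clock: 16.68
ee_pos: [0.4503, -0.0182, 0.1544]
tool_rot: [0.491, -0.488, -0.509, 0.511]
force: [0.1, -0.1, -0.6]
width: 0.0006
```

```bash
python3 - <<'E'
from ov import *
r.capture("side");s=r.sense();C=cam("wrist",s); print(s["ee_pos"],s["force"],s["width"],abs(s["qd"]).max(),q(s["tool_rot"]).as_matrix().round(4))
im=r.capture("wrist")[:,:,::-1].copy();cv2.imwrite("pics/w15.png",im)
im=cv2.resize(im,None,fx=4,fy=4,interpolation=cv2.INTER_CUBIC); 
draw(im,C,jack_pts((.4425,.1697),2.6)); draw(im,C,infeed_pts((.4425,.1697),2.6),(0,255,0)); cv2.imwrite("pics/ov15.png",cv2.resize(im[400:1400,500:2560],None,fx=.385,fy=.385,interpolation=cv2.INTER_AREA))
plan([.4507,-.0181,.048],toolrot(np.radians(2.5),1))
E
```

```text
[ 0.45063406 -0.01791009  0.15509581] [-0.34354562  0.12435516 -0.26325178] -2.3766037205122174e-05 0.014302434718482287 [[-4.210e-02 -5.200e-03 -9.991e-01]
 [ 9.991e-01  4.000e-04 -4.210e-02]
 [ 6.000e-04 -1.000e+00  5.200e-03]]
shift mm [ -0.4 107.5  -0.2] turn deg [-0.26 -0.05  0.02]
```

View pics/ov15.png

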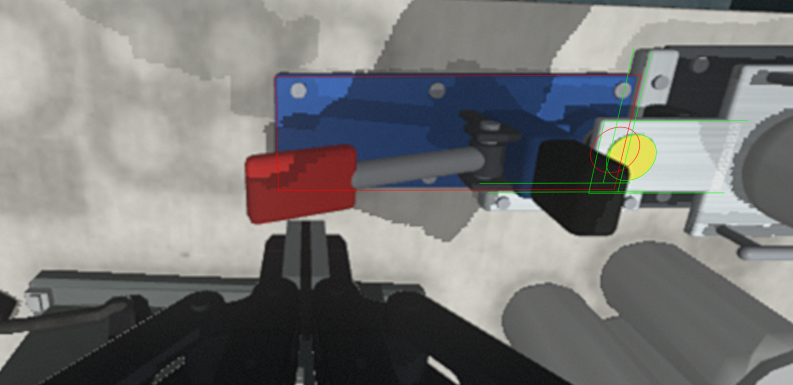

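The jack and stops still match the model, and the closed fingertips are centred over the paddle. Pressing down now.

Emit:
arm_command([
  [[0,15,0],[0,0,0],1],
  [[0,32,0],[0,0,0],1],
  [[0,42,0],[0,0,0],1],
  [[0,47,0],[0,0,0],1],
  [[0,52,0],[0,0,0],1],
  [[0,57,0],[0,0,0],1],
  [[0,62,0],[0,0,0],1],
  [[-0.5,67,0],[0,0,0],1],
  [[-1,72,0],[0,0,0],1],
  [[-1,77,0],[0,0,0],1],
  [[-1.5,82,0],[0,0,0],1],
])

```text
clock: 17.7
ee_pos: [0.4516, -0.0202, 0.0743]
tool_rot: [0.489, -0.489, -0.509, 0.512]
force: [-0.2, -4.7, 7.4]
width: 0.0003
```

```bash
python3 - <<'E'
from ov import *
s=r.sense();C=cam("wrist",s); print(s["ee_pos"],s["force"],q(s["tool_rot"]).as_matrix().round(4))
im=r.capture("wrist")[:,:,::-1].copy();cv2.imwrite("pics/w16.png",im)
im=cv2.resize(im,None,fx=4,fy=4,interpolation=cv2.INTER_CUBIC); 
draw(im,C,jack_pts((.4425,.1697),2.6)); draw(im,C,infeed_pts((.4425,.1697),2.6),(0,255,0)); cv2.imwrite("pics/ov16.png",cv2.resize(im[400:1400,500:2560],None,fx=.385,fy=.385,interpolation=cv2.INTER_AREA))
E
```

```text
[ 0.45164833 -0.0201792   0.07434165] [-0.15302919 -4.65099927  7.40406921] [[-0.0424 -0.0023 -0.9991]
 [ 0.9991 -0.002  -0.0424]
 [-0.0019 -1.      0.0024]]
```

View pics/ov16.png

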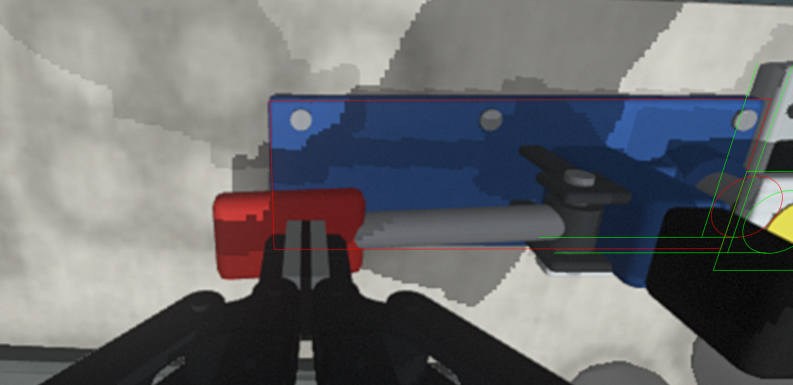

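Emit:
arm_command([
  [[0,4,0],[0,0,0],1],
  [[-0.5,8,0],[0,0,0],1],
  [[-1,12,0],[0,0,0],1],
  [[-1,16,0],[0,0,0],1],
  [[-1.5,20,0],[0,0,0],1],
  [[-1.5,23,0],[0,0,0],1],
  [[-1.5,25,0],[0,0,0],1],
  [[-1.5,27,0],[0,0,0],1],
  [[-1.5,27,0],[0,0,0],1],
])

```text
clock: 18.5
ee_pos: [0.452, -0.0212, 0.0487]
tool_rot: [0.489, -0.489, -0.51, 0.511]
force: [-8.7, 5.0, 25.9]
width: -0.0001
```

```bash
python3 - <<'E'
from ov import *
s=r.sense();print(s["ee_pos"],s["force"])
E
```

```text
[ 0.45203561 -0.02116665  0.04870534] [-8.65867707  5.01170191 25.86611052]
```

Emit:
arm_command([
  [[0.5,1,0],[0,0,0],1],
  [[1,1,0],[0,0,0],1],
  [[1,1,0],[0,0,0],1],
  [[1,1,0],[0,0,0],1],
])

```text
clock: 18.83
ee_pos: [0.452, -0.0209, 0.0492]
tool_rot: [0.489, -0.489, -0.51, 0.511]
force: [-9.7, -2.6, 17.4]
width: -0.0001
```

```bash
python3 - <<'E'
from ov import *
s=r.sense();C=cam("wrist",s); print(s["ee_pos"],s["force"],s["moment"],q(s["tool_rot"]).as_matrix().round(4))
im=r.capture("wrist")[:,:,::-1].copy();cv2.imwrite("pics/w17.png",im)
im=cv2.resize(im,None,fx=4,fy=4,interpolation=cv2.INTER_CUBIC); 
draw(im,C,jack_pts((.4425,.1697),2.6)); draw(im,C,infeed_pts((.4425,.1697),2.6),(0,255,0)); cv2.imwrite("pics/ov17.png",cv2.resize(im[400:1400,500:2560],None,fx=.385,fy=.385,interpolation=cv2.INTER_AREA))
d=r.capture("side")[:,:,::-1];cv2.imwrite("pics/d17.png",cv2.resize(d[140:340,280:440],None,fx=3,fy=3,interpolation=cv2.INTER_CUBIC))
a=r.capture("scene")[:,:,::-1];cv2.imwrite("pics/s17.png",cv2.resize(a[150:290,150:430],None,fx=2.85,fy=2.85,interpolation=cv2.INTER_CUBIC))
print(r.sense()["force"],r.sense()["ee_pos"])
E
```

```text
[ 0.45204576 -0.02086706  0.04920416] [-9.71727873 -2.56904433 17.363106  ] [-0.41482789  1.8816358   0.04898552] [[-0.0427 -0.0013 -0.9991]
 [ 0.9991 -0.0023 -0.0427]
 [-0.0022 -1.      0.0014]]
[-8.47675094 -1.90496662 17.55884849] [ 0.45201913 -0.02086864  0.04915907]
```

View pics/ov17.png

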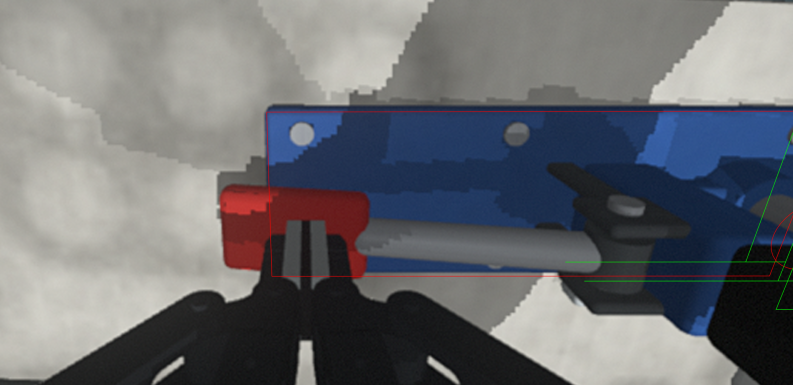

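View pics/d17.png

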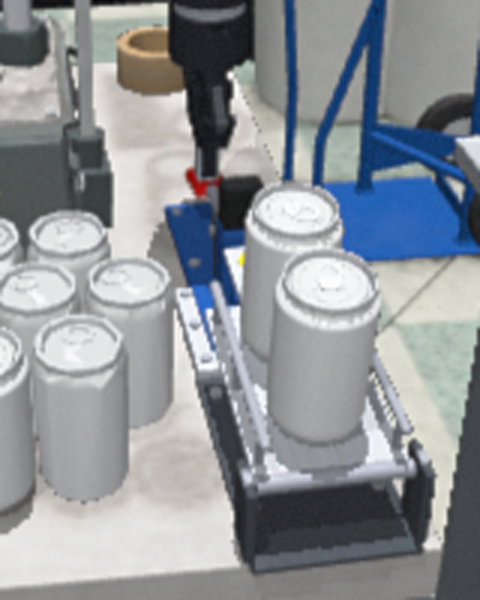

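View pics/s17.png

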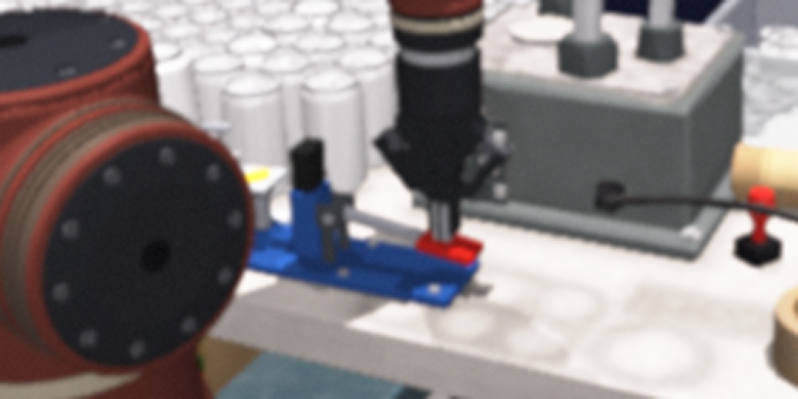

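Emit:
arm_command([
  [[0.3,1,0.5],[0,0,0],1],
  [[0.3,1.5,1],[0,0,0],1],
  [[0.3,1.5,1],[0,0,0],1],
  [[0.3,1.5,1],[0,0,0],1],
])

```text
clock: 19.32
ee_pos: [0.4519, -0.021, 0.0493]
tool_rot: [0.488, -0.49, -0.51, 0.511]
force: [-5.1, -0.3, 14.3]
width: 0.0001
```

Emit:
arm_command([
  [[0.5,2,0.5],[0,0,0],1],
  [[0.5,3,1],[0,0,0],1],
  [[0.5,3,1],[0,0,0],1],
  [[0.5,3,1],[0,0,0],1],
  [[0.5,3,1],[0,0,0],1],
])

```text
clock: 19.73
ee_pos: [0.452, -0.021, 0.0488]
tool_rot: [0.487, -0.491, -0.51, 0.511]
force: [-7.8, 0.7, 22.8]
width: 0.0001
```

```bash
python3 - <<'E'
from ov import *
s=r.sense();C=cam("wrist",s); print(s["ee_pos"],s["force"],s["moment"])
im=r.capture("wrist")[:,:,::-1].copy();cv2.imwrite("pics/w18.png",im)
im=cv2.resize(im,None,fx=4,fy=4,interpolation=cv2.INTER_CUBIC); 
draw(im,C,jack_pts((.4425,.1697),2.6)); draw(im,C,infeed_pts((.4425,.1697),2.6),(0,255,0)); cv2.imwrite("pics/ov18.png",cv2.resize(im[400:1400,500:2560],None,fx=.385,fy=.385,interpolation=cv2.INTER_AREA))
# yellow centroid height from scene and side
a=r.capture("scene")[:,:,::-1]; cv2.imwrite("pics/s18.png",a)
h=cv2.cvtColor(a,cv2.COLOR_BGR2HSV); m=cv2.inRange(h,(24,120,120),(36,255,255)); ys,xs=np.nonzero(m[150:290,150:330]); print(len(xs),xs.mean()+150,ys.mean()+150)
S=cam("scene")
for z in(.059,.07,.076,.08): print(z,proj(S,[.4425,.1697,z]).round(1))
print(r.sense()["force"])
E
```

```text
[ 0.45196304 -0.02097588  0.04883131] [-7.75386559  0.65623122 22.84706107] [ 2.71780629e-01  1.60367128e+00 -5.02586771e-04]
13 239.30769230769232 211.30769230769232
0.059 [[239.2 218.1]]
0.07 [[238.8 214.3]]
0.076 [[238.6 212.3]]
0.08 [[238.5 210.9]]
[-6.98008421  0.73425835 23.55163451]
```

View pics/ov18.png

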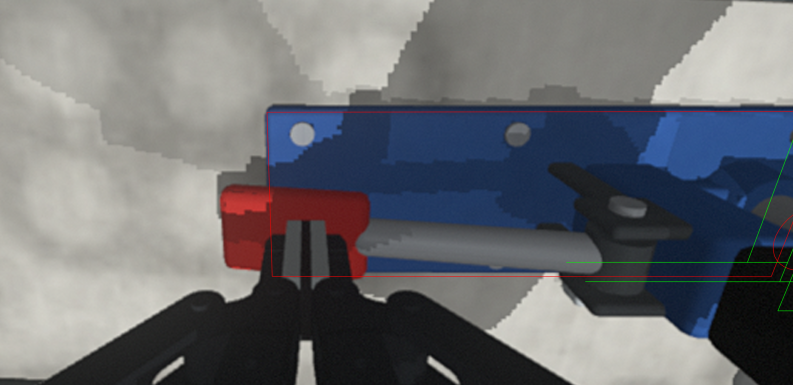

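```bash
python3 - <<'E'
from cell import r
print(r.finish_job()); s=r.sense(); print(s["clock"],s["force"])
E
```

```text
the job is handed in; nothing more can be done
None
the job is handed in; nothing more can be done
```

The jack is seated against both stops and its handle is pumped fully down. The deck is up with both cans standing. I handed the job in at about 20 s, with the closed fingertips holding the paddle down.

**Last checks:**
- **Handle down:** the paddle is against its stop, with about 23 N downward force and the fingertips at z = 48.8 mm (48 mm expected at fully down).
- **Deck lift:** in the scene view the yellow mark is about 19 mm higher than when lowered, as expected. This is a rough figure, because only 13 pixels of the mark were visible.
- **Jack position:** the overlay of my jack model puts it against both stops, within about 1 mm and square. The fence gap itself could not be seen; contact there is known from the force: 10.7 N on the fence with the jack's weight carried, then 16 N on the fence and 24 N on the end stop.
- **Other objects:** nothing touched the tape roll or the date stamp.

**What went wrong on the way:**
- **Second seating attempt:** I gripped too lightly (40 N). The jack rolled against the fence and ended up about 5 mm away from it. I regripped at 115 N and seated it again.
- **Remaining side force:** about 7–8 N sideways was still on the paddle at hand-in. It pushes the jack's rear end towards the fence side, and the pictures showed no turning from it.

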